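Show the large bangle to the inspection camera over its light bar

ROBOT

A 7-joint arm with a two-finger parallel gripper is mounted at the origin on the work surface. World frame = base frame: x ahead of the robot, y to its left, z up, the work surface at z = 0. Lengths are in mm, angles in rad, forces in N, time in s.
With the tool pointing down it reaches from about 400 to 850 mm from the base axis. Payload 4.4 kg.
Tool frame: the origin (TCP) lies between the finger pads; the fingertips stand 14 mm ahead of it and the grasp point (between the pads) lies 5 mm behind it; z points along the fingers, y is the line along which they close (so a half turn about z gives the same grasp; the last joint's range is limited). The gripper opens to 94 mm and grips with 3 to 60 N. Pads are 16 mm wide; open, the fingers measure 119 mm over their backs; the gripper's body (75 mm by 177 mm) begins 78 mm behind the grasp point.
Start: joints at [-0.066, 0.628, 0.038, 1.517, -0.027, 0.996, -0.02], TCP at [650.014, 0.028, 219.478] pointing down, gripper open.
Joint ranges: [-3.06, 3.06], [-0.37, 2.12], [-1.25, 1.32], [0.18, 2.47], [-1.1, 4.24], [0.23, 1.98], [-2.94, 2.94]. Speed limits (rad/s): [2.57, 2.57, 3.14, 3.14, 3.14, 3.14, 3.14].

INTERFACE

Orientations are given as a unit quaternion [x, y, z, w].
In Python, from plant import r gives the robot as it stands. Calls block until the motion is done:
- r.goto(position, orientation): joint-space move of the TCP to a pose.
- r.move_linear(position, ori=None, vel=150): straight line of the TCP; ori=None keeps the orientation; vel is the mean speed in mm/s.
- r.set_joints(angles): joint-space move.
- r.command_gripper(opening, squeeze=None): finger opening in mm; squeeze is the grip in N (None keeps the last); returns when the fingers have stopped.
- r.sleep(seconds).
- r.inverse_kinematics(position, orientation): joint angles nearest the present ones, or None.
- r.observe(): the state.
- r.get_image(name): name is "scene" or "side" or "wrist"; returns a dict with "frame" (400x640x3 uint8, blue, green, red), "z_map" (400x640 float32, mm along the optical axis (not along the pixel's ray), 0 where there is no reading), "camera_matrix" (3x3 intrinsics, pixels), "R" (3x3) and "t" (3): a world point X has camera coordinates R X + t. Camera axes: x right, y down, z forward; pixel columns grow to the right and rows downward; lengths in mm; the calibration is good to about 2 mm. A picture is of the moment at which its call begins.
A pose or a line that the arm cannot do raises r.IKError and nothing moves.
- r.sign_off(): hands the job in; it is judged then, once.
The state is a dict: "t": time; "qpos": joint angles; "joint_velocities": joint speeds; "effort": joint torques, N m; "tcp_pos": TCP position; "eef_rot": TCP orientation; "wrist_force": force on the tool from outside, world axes, zero at the start; "moment": the same for the moment, N m; "finger_gap": finger opening in mm; "gripper_force": force on a finger pad.
Only numpy, scipy, OpenCV 4.12 (cv2) and the standard library are available. Lean on these libraries where they do the work, as an engineer would, in place of code of your own. Each camera call takes 0.05 s, during which the arm holds its last target. There are 200 camera calls.

TASK

Gently lay the light bar across the two black posts of the inspection station, centred, seated down between the lips and light side up, and let it go. Then take the large round bangle out of the wooden rack and hold it in the air at the camera's focus point above the bar, centred on the lens and with its open face square to the tilted lens, so the camera looks straight through it. Finish while still holding it there, still and touching nothing but the fingers; leave the other pieces, the dish and the box where they are.

Things in the scene. Friction and masses are not known exactly. Their poses are not given: they have to be found in the camera images.
- station: fixed inspection station, 190 mm wide, x -35 to +225 mm; origin at table level midway between its two black posts; x towards its camera, y along the posts' line, z up. Posts at x = 0, y = +-70 mm, each 44 (x) by 24 mm (y), flat tops 60 mm above the table with two lips to 70 mm, leaving a 32 mm gap in x for the bar. Column at x = 192 to 222 mm, 203 mm high, holds the camera (top 250 mm)
- camera: inspection camera fixed on the station: black lens tube 30 mm across, 36 mm long, on a grey box 60 x 44 x 44 mm. Origin at the centre of the lens front. Its x is the optical axis, from the lens back into the camera, sloping up 20 degrees from level (the lens looks 20 degrees downward, over the posts, towards the station's -x); its y is level
- focus (a point): focus point: an unmarked point in the air on the optical axis, 140 mm in front of the lens, straight above the station's origin and so above the middle of the laid bar, 145 mm above the table. The bangle's centre belongs here
- light_bar: battery light bar, rigid aluminium bar 200 mm long (its y), 24 mm wide (x), 18 mm high (z); a white diffuser strip 18 mm wide forms the top 3 mm; 110 to 230 g. Origin at the centre of its underside, z up. Starts flat on the table in front of the robot, light side up
- rack: fixed dark wooden rack 46 (x) by 250 (y) by 26 mm high; origin at the centre of its underside. Three pockets in a row at y = -80, 0, +80 mm, each 66 (y) by 14 mm (x), floor 12 mm above the table, each holding one gold-coloured piece that stands on edge, its axis along the rack's x
- bangle: the large round bangle: gold-coloured ring, 70 mm outer, 58 mm inner diameter, band 10 mm wide along its axis; 40 to 85 g. Origin at the ring's centre, x along its axis, y and z in its plane, z up. Stands in any one of the three pockets, centre 47 mm and top 82 mm above the table; the tallest piece in the rack
- hex_bangle: six-sided gold-coloured bangle 58 mm across flats, band 10 mm, standing in another pocket; origin at its centre, top 70 mm above the table; to be left
- small_hoop: small round gold-coloured hoop, 46 mm outer diameter, band 10 mm, standing in another pocket; origin at its centre, top 58 mm above the table; to be left
- dish: white ceramic dish 76 mm across, 28 mm high, on the table; origin at the centre of its underside; to be left
- ring_box: closed blue jewellery box 56 x 56 x 40 mm on the table; origin at the centre of its underside; to be left
Mind the look-alikes: they are no part of the job. Several things look just like the light_bar: the one meant starts farthest to the robot's right. Leave any purple look-alike of the bangle alone.

How it is judged:
By the outcome, as a careful person would: the job done as asked, in the order asked, and still so for the second after the job is handed in, while the arm keeps its last pose, push and grip.
It also fails if it takes over 56 s, if anything falls off the work surface, if the arm or the gripper's body presses on something with over 40 N, if the wrist force passes 120 N, or if a joint passes its speed limit or range.

## Working session

There is one attempt and no reset: what is moved stays moved. The work goes in short steps, each a Python script; the robot and the scene stay as the last script left them, time stands still between calls to the robot, and variables do not carry over. Pictures are saved under pics/ and viewed, at most 10 in all, crops included, and the job is handed in when it is done.

```bash
ls; mkdir -p pics; cat > h.py <<'E'
import numpy as np, cv2
from plant import r
def grab(n):
    d=r.get_image(n); return d
def world(d,u,v,z=None):
    K=np.array(d["camera_matrix"]);R=np.array(d["R"]);t=np.array(d["t"])
    ray=np.linalg.inv(K)@np.array([u,v,1.])
    if z is None:
        return R.T@(ray*d["z_map"][int(round(v)),int(round(u))]-t)
    o=-R.T@t; k=R.T@ray
    return o+k*(z-o[2])/k[2]
def cloud(d):
    K=np.array(d["camera_matrix"]);R=np.array(d["R"]);t=np.array(d["t"])
    v,u=np.mgrid[0:400,0:640]; z=d["z_map"]
    P=np.stack([u,v,np.ones_like(u)],-1)@np.linalg.inv(K).T*z[...,None]
    P=(P-t)@R; P[z==0]=np.nan
    return P
def pix(d,X):
    p=np.array(d["camera_matrix"])@(np.array(d["R"])@np.asarray(X,float)+d["t"]); return p[:2]/p[2]
E
python3 - <<'E'
from h import *
import pickle
ims={n:grab(n) for n in("scene","side","wrist")}
pickle.dump(ims,open("ims.pkl","wb"))
for n in("scene","side"): cv2.imwrite(f"pics/{n}0.png",ims[n]["frame"])
for n in ims: d=ims[n]; print(n,np.round(-np.array(d["R"]).T@d["t"]),np.round(d["R"],2).tolist())
print(r.observe())
E
```

```text
pics
scene [1338.   14.  758.] [[0.06, 1.0, -0.02], [0.58, -0.06, -0.82], [-0.81, 0.04, -0.58]]
side [ 133. -821.  847.] [[0.92, -0.38, 0.01], [-0.23, -0.57, -0.79], [0.31, 0.72, -0.62]]
wrist [649.  80. 383.] [[1.0, 0.0, -0.0], [0.0, -0.96, 0.27], [-0.0, -0.27, -0.96]]
{'t': 0.15, 'qpos': array([-0.06578598,  0.62912277,  0.03849711,  1.51812607, -0.0270021 ,
        0.99631194, -0.02000857]), 'joint_velocities': array([ 0.0005732 , -0.00273634, -0.0023883 , -0.0036268 , -0.00062525,
        0.00044927, -0.001348  ]), 'effort': array([ 1.52036100e-03, -5.50088596e+01,  1.14465751e+00, -1.86816269e+01,
       -5.22438856e-02,  2.09789607e-02,  9.34746663e-05]), 'tcp_pos': array([ 6.49511869e+02, -4.41980786e-03,  2.18777223e+02]), 'eef_rot': array([ 7.07128817e-01,  7.07084374e-01, -5.23782664e-04, -5.00494649e-04]), 'wrist_force': array([0.28414644, 0.72803784, 0.32105641]), 'moment': array([0.08594404, 0.06293626, 0.06871768]), 'gripper_force': 0.0, 'finger_gap': 94.02627261004545}
```

View pics/scene0.png

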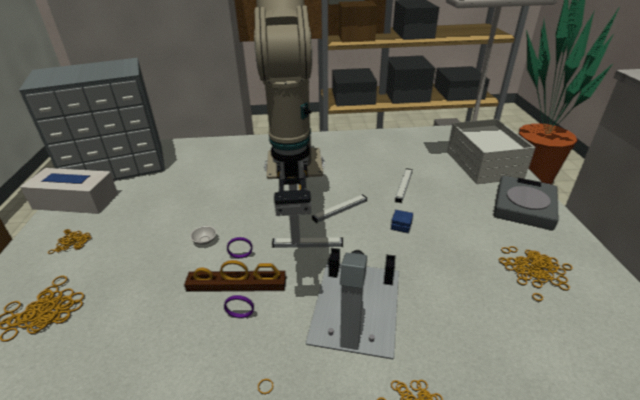

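View pics/side0.png

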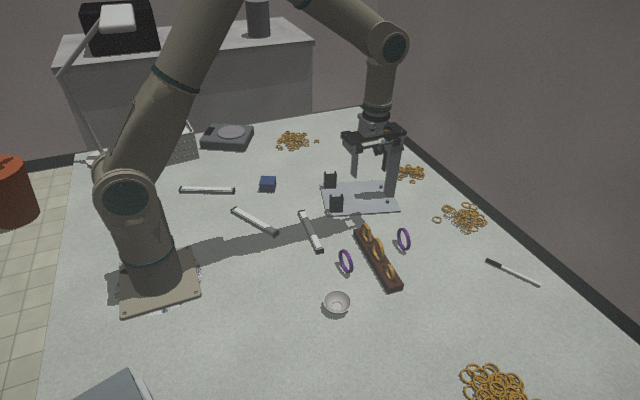

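Scene view (seen from in front, image left = robot's right). There are three bar candidates: (307,242), (340,207) and (403,185). The one at (307,242) is farthest to the robot's right, so it fits. The rack is at (236,281) with gold pieces at (202,272), (235,269) and (266,270). The purple look-alikes are at (239,246) and (239,306). I'll confirm this in a crop and with depth.

```bash
python3 - <<'E'
from h import *
import pickle
ims=pickle.load(open("ims.pkl","rb"))
d=ims["scene"]
a=cv2.resize(d["frame"][160:360,170:430],None,fx=3,fy=3,interpolation=cv2.INTER_CUBIC)
cv2.imwrite("pics/c1.png",a[:600,:780])
for u,v in[(275,242),(307,241),(341,242),(315,218),(340,206),(365,197),(403,185)]: print((u,v),world(d,u,v,18).round(1),world(d,u,v).round(1))
for n in("scene","side"):
    d=ims[n];P=cloud(d);hsv=cv2.cvtColor(d["frame"],cv2.COLOR_BGR2HSV)
    gold=(hsv[...,0]>12)&(hsv[...,0]<32)&(hsv[...,1]>110)&(P[...,2]>28)&(P[...,2]<95)&(P[...,0]<900)&(np.abs(P[...,1])<500)
    nl,lab,st,c=cv2.connectedComponentsWithStats(gold.astype(np.uint8))
    for i in range(1,nl):
        if st[i,4]>15: Q=P[lab==i]; print(n,c[i].round(),st[i,4],Q.min(0).round(),Q.max(0).round(),np.median(Q,0).round(1))
E
```

```text
(275, 242) [472.6 -63.6  18. ] [470.  -63.8  15.8]
(307, 241) [476.3  26.5  18. ] [474.7  26.6  16.5]
(341, 242) [489.1 121.3  18. ] [484.8 121.8  14.3]
(315, 218) [372.1  55.5  18. ] [368.1  55.7  14.9]
(340, 206) [317.4 137.7  18. ] [323.3 137.   22.3]
(365, 197) [275.4 223.9  18. ] [274.5 224.1  17.3]
(403, 185) [217.  362.5  18. ] [217.2 362.4  18.1]
scene [234. 268.] 149 [ 595. -194.   28.] [ 619. -125.   84.] [ 611.8 -157.9   68.8]
scene [266. 269.] 140 [ 594. -111.   28.] [623. -48.  73.] [617.5 -78.5  57.5]
scene [203. 272.] 98 [ 582. -262.   28.] [ 610. -217.   60.] [ 606.3 -237.1   50. ]
side [367. 226.] 17 [611. -94.  68.] [619. -67.  72.] [615.4 -81.8  70.4]
side [380. 245.] 42 [ 603. -192.   62.] [ 613. -142.   84.] [ 608.5 -173.9   78.1]
side [391. 269.] 30 [ 597. -260.   47.] [ 608. -228.   59.] [ 603.4 -247.4   55.8]
```

View pics/c1.png

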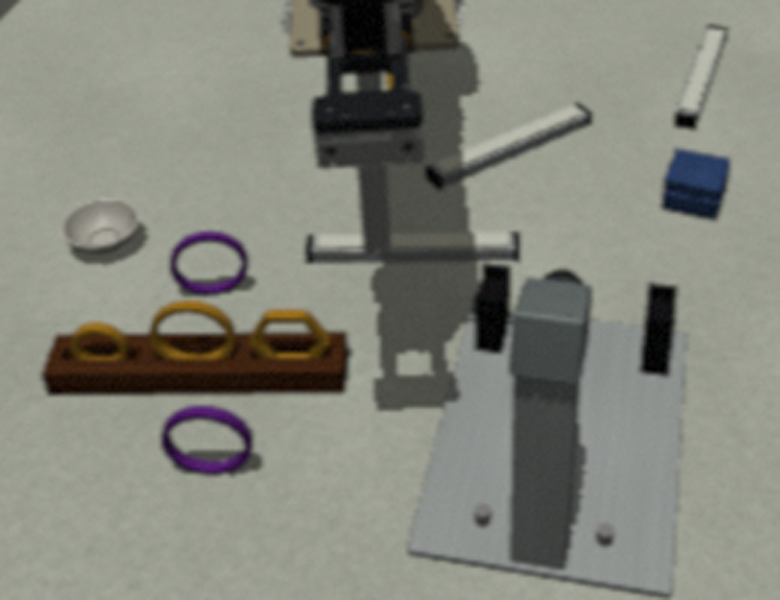

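The crop confirms the choices. The target bar is the one whose centre is at about (307,242), and the large bangle is the middle, tallest piece at (234,268), with depth giving its top at 84 mm. The hex bangle is on the right and the small hoop on the left. Next I'll take the bar and station poses from the clouds.

```bash
cat >> h.py <<'E'
def rect(Q):
    (c,s,a)=cv2.minAreaRect(Q[:,:2].astype(np.float32)); return np.round(c,1),np.round(s,1),round(a,1)
def find(d,name=""):
    P=cloud(d);hsv=cv2.cvtColor(d["frame"],cv2.COLOR_BGR2HSV)
    x,y,z=P[...,0],P[...,1],P[...,2]
    for lbl,m in {"bar":(x>430)&(x<530)&(y>-110)&(y<160)&(z>12)&(z<23),
              "posts":(x>500)&(x<800)&(y>0)&(y<400)&(z>50)&(z<78)&(hsv[...,2]<70),
              "plate":(x>500)&(x<1000)&(y>-30)&(y<400)&(z>2.5)&(z<12),
              "rack":(x>540)&(x<680)&(y>-350)&(y<0)&(z>21)&(z<31)&(hsv[...,2]<120)}.items():
        nl,lab,st,c=cv2.connectedComponentsWithStats(m.astype(np.uint8))
        for i in range(1,nl):
            if st[i,4]>25: Q=P[lab==i]; print(name,lbl,c[i].round(),st[i,4],Q.min(0).round(),Q.max(0).round(),rect(Q))
E
python3 - <<'E'
from h import *
import pickle
ims=pickle.load(open("ims.pkl","rb"))
print(ims["wrist"]["camera_matrix"])
for n in ims: find(ims[n],n)
cv2.imwrite("pics/w0.png",ims["wrist"]["frame"])
E
```

```text
[[291.17017449   0.         319.65409015]
 [  0.         291.17017449 195.46807295]
 [  0.           0.           1.        ]]
scene bar [322. 241.] 275 [461.   4.  12.] [491. 130.  22.] (array([476.5,  66.5]), array([125.5,  26.9]), 88.0)
scene bar [282. 241.] 126 [452. -72.  12.] [480. -16.  21.] (array([466. , -43.9]), array([56.8, 26.2]), 87.6)
scene posts [334. 257.] 163 [570.  74.  51.] [617. 105.  73.] (array([593.8,  91.6]), array([23.8, 44.2]), 74.2)
scene posts [390. 264.] 155 [607. 209.  50.] [653. 240.  73.] (array([630.1, 225. ]), array([21.1, 44.6]), 74.5)
scene plate [358. 314.] 4870 [546.   9.   3.] [851. 256.  12.] (array([698.9, 133. ]), array([195.9, 268.2]), 73.9)
scene plate [401. 389.] 175 [898. 172.   3.] [941. 208.  12.] (array([918.5, 190.1]), array([42.4, 27.5]), 22.5)
scene plate [425. 391.] 261 [903. 210.   3.] [946. 264.  12.] (array([924.5, 237.2]), array([53.6, 43.2]), 89.4)
scene rack [236. 279.] 1173 [ 577. -286.   21.] [642. -35.  31.] (array([ 609.4, -159.8]), array([250.1,  50.6]), 86.1)
side bar [310. 231.] 320 [451. -74.  12.] [489. 131.  22.] (a
[... 1069 characters left out ...]
0.7)
wrist posts [264. 100.] 1034 [567.  75.  50.] [615. 108.  72.] (array([590.9,  91.8]), array([23.6, 43.7]), 74.8)
wrist plate [362.  70.] 28134 [552.  10.   4.] [827. 202.  12.] (array([699.6, 133. ]), array([189.9, 259.7]), 75.2)
wrist plate [549.   7.] 95 [900. 188.   3.] [916. 202.  10.] (array([908.8, 195.3]), array([18.2,  7.2]), 51.2)
wrist plate [552. 194.] 127 [946. -30.   3.] [978. -20.   8.] (array([962. , -24.9]), array([10.1, 32.9]), 89.6)
wrist rack [293. 252.] 2481 [ 583. -188.   21.] [639. -34.  28.] (array([ 611.3, -112.3]), array([155.1,  46.2]), 85.8)
wrist rack [288. 350.] 516 [ 576. -286.   22.] [ 624. -241.   27.] (array([ 600.3, -263.3]), array([44.9, 46.1]), 86.2)
```

View pics/w0.png

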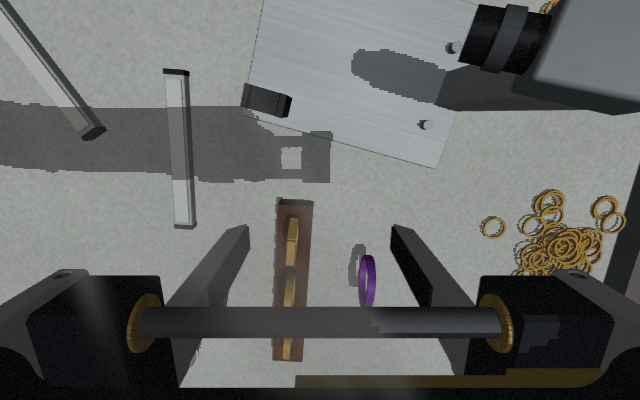

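```bash
cat >> h.py <<'E'
from scipy.spatial.transform import Rotation as Rot
def quat(y,z):
    y=np.array(y,float);z=np.array(z,float);y/=np.linalg.norm(y);z/=np.linalg.norm(z)
    return Rot.from_matrix(np.stack([np.cross(y,z),y,z],1)).as_quat()
def down(deg):
    a=np.radians(deg); return quat([np.cos(a),np.sin(a),0],[0,0,-1])
E
python3 - <<'E'
from h import *
r.goto([500,40,330],down(-4)); d=grab("wrist"); find(d,"w")
cv2.imwrite("pics/w1.png",d["frame"])
P=cloud(d);hsv=cv2.cvtColor(d["frame"],cv2.COLOR_BGR2HSV)
# post top surfaces (lips ~70), and floors ~60
x,y,z=P[...,0],P[...,1],P[...,2]
for lo,hi in((66,75),(56,64)):
    m=(x>540)&(x<680)&(y>50)&(y<270)&(z>lo)&(z<hi)&(hsv[...,2]<70)
    for s in(m&(y<150),m&(y>150)):
        Q=P[s]; print(lo,len(Q),Q.mean(0).round(1),rect(Q))
o=r.observe();print(o["t"],o["tcp_pos"])
E
```

```text
w bar [302. 166.] 1714 [451. -72.  12.] [488. 129.  20.] (array([469.6,  28.4]), array([199.7,  24.1]), 86.1)
w posts [405.  22.] 821 [603. 209.  50.] [652. 243.  72.] (array([627.3, 226.3]), array([24.8, 44.3]), 73.9)
w posts [524. 107.] 388 [788.  87.  50.] [800. 126.  78.] (array([793.9, 106.7]), array([39.9, 10.4]), 87.3)
w posts [379. 128.] 542 [566.  75.  51.] [614. 108.  72.] (array([590.1,  92. ]), array([23.7, 44. ]), 74.1)
w plate [602.  22.] 1457 [898. 172.   3.] [987. 249.  12.] (array([942.5, 209.3]), array([77.5, 87.1]), 87.4)
w plate [442.  90.] 18562 [551.   9.   3.] [849. 258.  12.] (array([701.7, 133.8]), array([190.2, 262.9]), 74.6)
w plate [615.  35.] 28 [950. 196.   3.] [961. 207.  12.] (array([955.8, 200.9]), array([ 9.7, 11.5]), 80.5)
w plate [624.  55.] 423 [953. 151.   3.] [1000.  192.   12.] (array([976.6, 170.1]), array([45.8, 39.5]), 7.6)
w plate [597.  71.] 71 [930. 143.   3.] [952. 158.   7.] (array([941.6, 151.5]), array([13.5, 22.8]), 79.6)
w plate [589. 180.] 80 [945. -30.   3.] [979. -20.   8.] (array([962.1, -24.6]), array([33.8, 10. ]), 0.3)
w rack [383. 247.] 1402 [ 579. -239.   21.] [639. -34.  31.] (array([ 609.2, -137.9]), array([206.6,  46.3]), 85.7)
w rack [398. 270.] 38 [ 623. -190.   24.] [ 631. -144.   28.] (array([ 628.3, -166.6]), array([ 5.5, 46. ]), 6.4)
w rack [393. 300.] 89 [ 610. -240.   23.] [ 627. -201.   28.] (array([ 618.3, -220. ]), array([39.1, 16. ]), 86.2)
66 152 [589.3  92.3  69.5] (array([590.2,  92. ]), array([23.2, 44. ]), 74.7)
66 219 [626.9 226.3  69.4] (array([627.3, 226.3]), array([24.8, 44.3]), 73.9)
56 368 [591.1  91.8  59.6] (array([587.6,  92.6]), array([23.5, 38.7]), 74.2)
56 526 [627.6 225.7  59.5] (array([626.7, 226.7]), array([24.5, 43. ]), 74.9)
0.9833 [500.85505768  39.59136759 329.11057182]
```

View pics/w1.png

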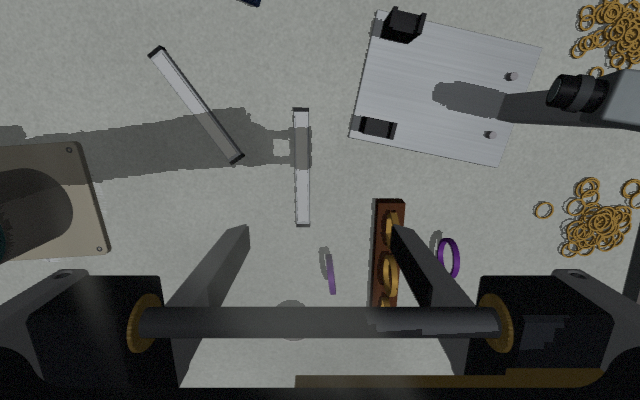

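The wrist view shows the bar at (302,166), posts at (405,22) and (379,128), lens at (570,92), and the rack at (388,250) with the bangle in its middle pocket. The measured sizes match the ones given: posts 139.4 mm apart, bar 200 × 24 mm. I'll pick the bar up now.

```bash
cat >> h.py <<'E'
O=np.array([609.0,159.1]);YAW=-15.5
SX=np.array([np.cos(np.radians(YAW)),np.sin(np.radians(YAW)),0]);SY=np.array([-SX[1],SX[0],0])
E
python3 - <<'E'
from h import *
q=down(-3.9)
r.goto([469.7,28.4,90],q)
r.command_gripper(50)
r.move_linear([469.7,28.4,18],q,vel=80)
r.sleep(.2);print(r.observe()["tcp_pos"],r.observe()["wrist_force"])
print(r.command_gripper(15,30)); o=r.observe();print(o["finger_gap"],o["gripper_force"])
r.move_linear([469.7,28.4,160],q,vel=100)
o=r.observe();print(o["finger_gap"],o["gripper_force"],o["wrist_force"])
qs=down(YAW)
r.move_linear([O[0],O[1],160],qs,vel=150)
r.move_linear([O[0],O[1],100],qs,vel=60); r.sleep(.3)
o=r.observe();print(o["t"],o["tcp_pos"],o["wrist_force"])
d=grab("wrist"); cv2.imwrite("pics/w2.png",d["frame"])
P=cloud(d);hsv=cv2.cvtColor(d["frame"],cv2.COLOR_BGR2HSV)
L=(P[...,:2]-O)@np.stack([SX[:2],SY[:2]],1)
z=P[...,2];m=(abs(L[...,0])<35)&(abs(L[...,1])<130)
for lbl,s in{"bar":m&(z>90)&(z<107),"post+":m&(L[...,1]>0)&(z>56)&(z<75)&(hsv[...,2]<70),"post-":m&(L[...,1]<0)&(z>56)&(z<75)&(hsv[...,2]<70)}.items():
    if s.sum()>20: print(lbl,s.sum(),L[s].min(0).round(1),L[s].max(0).round(1),z[s].max(),rect(L[s]))
E
```

```text
[470.06034258  28.4225298   18.43753902] [-0.98325486  0.17358936  0.51423443]
False
23.50704804063775 30.000167191028595
23.283076036959685 29.999422430992126 [-0.62567647 -0.35260592 -1.48413887]
8.9833 [609.1322979  159.15021891 100.26434374] [-0.14797626 -0.33550028 -2.04923897]
bar 10997 [ -23.9 -101.6] [ 23.6 101.3] 106.97618110744975 (array([-1.1,  0.5]), array([203. ,  47.1]), 83.8)
post+ 906 [-22.   58.2] [21.8 82. ] 71.53802441418655 (array([-0.1, 70.2]), array([43.8, 23.8]), 0.3)
post- 226 [-19.3 -73.8] [ 19.1 -56.5] 71.07041207278486 (array([ -0.1, -65.3]), array([38.5, 17.2]), 0.8)
```

View pics/w2.png

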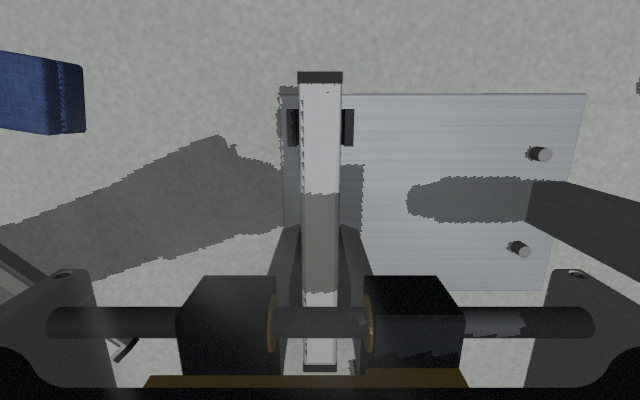

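The bar is in the hand with its white side up, its ends at ±101 mm, and it is centred over the upper post at (320,127). Next I'll lower it gently and let go.

```bash
python3 - <<'E'
from h import *
qs=down(YAW)
r.move_linear([*O,81],qs,vel=40); r.sleep(.2)
f0=r.observe()["wrist_force"][2]
z=81
while z>76:
    z-=.5; r.move_linear([*O,z],qs,vel=15); r.sleep(.1)
    o=r.observe(); 
    if o["wrist_force"][2]-f0>2: break
print(z,o["tcp_pos"],f0,o["wrist_force"],o["t"])
r.command_gripper(32); r.sleep(.2); r.command_gripper(50)
r.move_linear([*O,175],qs,vel=100)
# step back from the station toward the rack and look
r.goto([560,60,320],down(-8)); d=grab("wrist"); s=grab("side"); c=grab("scene")
cv2.imwrite("pics/w3.png",d["frame"])
a=np.hstack([cv2.resize(x,(400,300),interpolation=cv2.INTER_CUBIC) for x in(d["frame"][0:240,280:600],c["frame"][200:320,270:430])])
cv2.imwrite("pics/c3.png",a)
M=np.stack([SX[:2],SY[:2]],1)
for n,d in(("wrist",d),("scene",c),("side",s)):
    P=cloud(d);hsv=cv2.cvtColor(d["frame"],cv2.COLOR_BGR2HSV)
    L=(P[...,:2]-O)@M; z=P[...,2];m=(abs(L[...,0])<30)&(abs(L[...,1])<115)
    b=m&(z>72.5)&(z<85)
    if b.sum()>20:print(n,b.sum(),np.median(z[b]),L[b].min(0).round(1),L[b].max(0).round(1),rect(L[b]))
d=grab("wrist")
for n,d in(("wrist",d),("scene",c),("side",s)):
    P=cloud(d);hsv=cv2.cvtColor(d["frame"],cv2.COLOR_BGR2HSV)
    x,y,z=np.moveaxis(P,-1,0)
    g=(hsv[...,0]>12)&(hsv[...,0]<32)&(hsv[...,1]>100)&(x>560)&(x<660)&(y>-200)&(y<-115)&(z>30)
    t=g&(z>76)
    for k in(g,t): 
        if k.sum()>8: print(n,"bangle",k.sum(),P[k].min(0).round(1),P[k].max(0).round(1),P[k].mean(0).round(1),rect(P[k]))
print(r.observe()["t"])
E
```

```text
77.5 [609.08219996 159.08334763  78.0705518 ] -1.4799705940457621 [-2.15987427e+00 -4.48290245e-04  5.55081650e+00] 12.3083
wrist 2904 77.062743341804 [ -12.7 -101. ] [ 11.8 101.2] (array([-0.5,  0.1]), array([202.3,  24.5]), 90.0)
scene 467 77.10641977627722 [ -17.1 -100.7] [ 14.3 100.1] (array([-1.6, -0.3]), array([ 31.4, 200.8]), 0.1)
side 232 76.98676617321871 [ -11.5 -102.5] [ 17.4 100.7] (array([ 1.7, -0.8]), array([203. ,  27.7]), 88.7)
wrist bangle 115 [ 602.6 -186.6   30.6] [ 611.9 -125.3   83.2] [ 606.4 -149.5   73.7] (array([ 606.6, -155.9]), array([ 9.1, 61. ]), 4.3)
wrist bangle 75 [ 602.6 -167.9   76. ] [ 611.9 -141.4   83.2] [ 606.8 -155.3   80.2] (array([ 606. , -154.9]), array([ 8.9, 26.8]), 6.9)
scene bangle 149 [ 601.1 -194.7   30.1] [ 618.1 -125.3   84.3] [ 611.4 -159.4   62.9] (array([ 611.3, -159.8]), array([69.8, 14.7]), 83.9)
scene bangle 55 [ 603.2 -178.2   76.5] [ 615.6 -138.6   84.3] [ 610.4 -158.4   80.1] (array([ 609.3, -158.3]), array([40.1, 11.1]), 86.5)
side bangle 51 [ 601.7 -191.2   31.2] [ 615.8 -132.6   82.9] [ 608.6 -169.2   71.3] (array([ 608.4, -161.6]), array([59. , 10.2]), 85.7)
side bangle 25 [ 601.7 -183.    76.6] [ 612.9 -144.6   82.9] [ 608.5 -163.4   79.8] (array([ 609. , -164.2]), array([39.2,  9. ]), 81.4)
15.4667
```

View pics/c3.png

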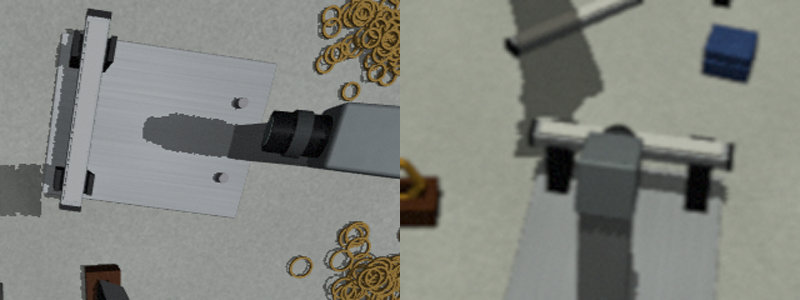

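The bar is seated: its top reads 77 mm and its centre is within about 1 mm of the origin. It lies between the lips at left crop (80,110), and the right crop at (630,145) agrees. Next is the bangle at (608,-160), rack yaw about -4°.

```bash
cat >> h.py <<'E'
s20,c20=np.sin(np.radians(20)),np.cos(np.radians(20));Z=np.array([0,0,1.])
AX=SX*c20+Z*s20; TZ=SX*s20-Z*c20; QF=quat(AX,TZ); F=np.array([*O,145.])
E
python3 - <<'E'
from h import *
qr=down(-4.1); C=np.array([608.3,-160,0])
tc=F-36*TZ
print(r.inverse_kinematics(tc,QF),r.inverse_kinematics(tc-60*SX+60*Z,QF))
r.command_gripper(40)
r.goto(C+170*Z,qr); d=grab("wrist")
P=cloud(d);hsv=cv2.cvtColor(d["frame"],cv2.COLOR_BGR2HSV); x,y,z=np.moveaxis(P,-1,0)
g=(hsv[...,0]>12)&(hsv[...,0]<32)&(hsv[...,1]>100)&(x>580)&(x<640)&(y>-200)&(y<-115)&(z>30)&(z<90)
if g.sum()>20: print(g.sum(),P[g].min(0),P[g].max(0),rect(P[g]))
r.move_linear(C+105*Z,qr,vel=100); r.sleep(.2)
o=r.observe();print(o["t"],o["tcp_pos"]); d=grab("wrist"); s=grab("side")
cv2.imwrite("pics/c4.png",np.hstack([cv2.resize(d["frame"],(480,300)),cv2.resize(s["frame"][180:300,330:450],(300,300),interpolation=cv2.INTER_CUBIC)]))
E
```

```text
[-0.65200902  0.54430148  0.3084843   1.9596083   0.1548764   0.38820154
 -0.81373918] [-0.73432683  0.38982172  0.28467323  2.00996005  0.26588246  0.51379106
 -0.97044351]
543 [ 601.65902858 -188.78996541   42.33100346] [ 614.80868174 -124.88467735   83.30354224] (array([ 608. , -156.7]), array([63.7,  9.1]), 85.9)
17.9667 [ 608.80397693 -160.14944583  105.76712816]
```

View pics/c4.png

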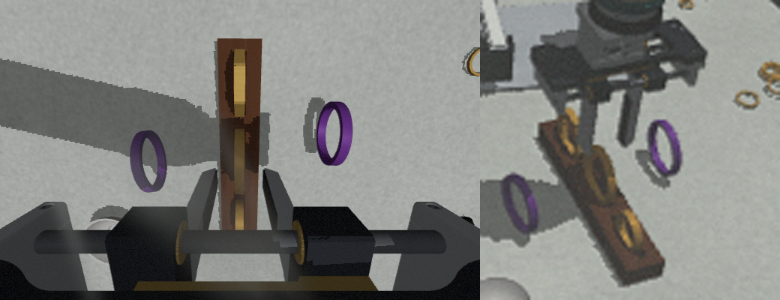

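The fingers straddle the middle gold ring, left picture (240,155) and right picture (600,175), and both purple rings are clear. Now I'll grip it and lift.

```bash
python3 - <<'E'
from h import *
qr=down(-4.1); C=np.array([608.3,-160,0])
r.move_linear(C+83*Z,qr,vel=60); r.sleep(.2); o=r.observe();print(o["tcp_pos"],o["wrist_force"])
r.command_gripper(6,12); r.command_gripper(4,35); o=r.observe();print(o["finger_gap"],o["gripper_force"],o["tcp_pos"],o["wrist_force"])
r.move_linear(C+190*Z,qr,vel=80)
o=r.observe();print(o["finger_gap"],o["wrist_force"])
tc=F-36*TZ
r.goto(tc-70*SX+60*Z,QF)
r.move_linear(tc-70*SX,QF,vel=80)
r.move_linear(tc,QF,vel=50); r.sleep(.5)
o=r.observe();print(o["t"],o["tcp_pos"]-tc,o["finger_gap"],o["wrist_force"])
M=Rot.from_quat(QF).as_matrix()  # tool axes
for n in("scene","side","wrist"):
    d=grab(n); cv2.imwrite(f"pics/f_{n}.png",d["frame"])
    P=cloud(d);hsv=cv2.cvtColor(d["frame"],cv2.COLOR_BGR2HSV)
    L=(P-F)@M   # ring-plane coords: x(level), y(axis), z(toward lower)
    rad=np.hypot(L[...,0],L[...,2])
    g=(hsv[...,0]>10)&(hsv[...,0]<35)&(hsv[...,1]>80)&(abs(L[...,1])<20)&(rad<50)
    Q=L[g]; print(n,len(Q))
    if len(Q)>30:
        print(Q.min(0).round(1),Q.max(0).round(1),np.median(Q,0).round(1))
        A=np.c_[Q[:,0],Q[:,2],np.ones(len(Q))]; print("tilt deg",np.degrees(np.linalg.lstsq(A,Q[:,1],rcond=None)[0][:2]).round(1), 
          "circle",[v for v in np.round(cv2.minEnclosingCircle(Q[:,[0,2]].astype(np.float32))[0],1)],round(cv2.minEnclosingCircle(Q[:,[0,2]].astype(np.float32))[1],1))
a=cv2.imread("pics/f_side.png")[110:230,270:430];b=cv2.imread("pics/f_scene.png")[180:300,270:430]
cv2.imwrite("pics/c5.png",np.hstack([cv2.resize(k,(400,300),interpolation=cv2.INTER_CUBIC) for k in(a,b)]))
E
```

```text
[ 608.55032581 -160.03619753   83.26696507] [ 0.09849825 -1.21221874  0.09000885]
9.581819947969441 34.999826917774044 [ 608.37241931 -160.005865     83.0662249 ] [ 0.60392922 -0.13589858  0.2278923 ]
9.3808825450622 [-0.14618596  0.40059844 -0.04111277]
25.35 [-0.0262004   0.02575747  0.0067686 ] 9.63657746197261 [-0.06249463 -0.0890205  -0.91782663]
scene 199
[-34.4  -5.3 -37.2] [34.8 15.4 33.7] [ 6.3  3.6 10.1]
tilt deg [-0.1 -1.2] circle [np.float64(0.2), np.float64(-1.9)] 36.4
side 31
[-36.   -1.3 -33.7] [26.   5.9 23.1] [-18.    3.4 -23.1]
tilt deg [-1.5  3.8] circle [np.float64(-2.9), np.float64(-1.3)] 35.8
wrist 854
[-25.5  -4.7 -35.6] [35.   4.2  3.6] [ 11.7  -0.1 -28.6]
tilt deg [ 2.1 -1.3] circle [np.float64(4.4), np.float64(-9.8)] 32.8
```

View pics/c5.png

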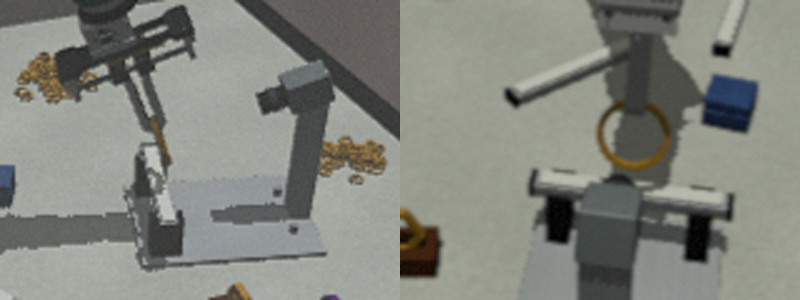

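Left crop: the ring at (160,140) is held facing the lens at (270,98), clear above the bar. Right crop: the ring at (635,135) is over the bar, which is still seated. The fits put its centre within about 1 mm of the focus point. Handing in.

```bash
python3 - <<'E'
from h import *
r.sleep(.5); o=r.observe(); print(o["t"],abs(o["joint_velocities"]).max(),o["finger_gap"]); print(r.sign_off())
E
```

```text
26.0 0.0023742969195750937 9.536707531041733
the job is handed in; nothing more can be done
None
```

The light bar is seated and centred on the posts, light side up, and the large bangle is held still at the focus point, square to the lens. I handed the job in at 26.0 s; no verdict came back.

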